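# Clamp an enamelled cup to the set pressure

### The job

Stand the blue enamelled copper cup upright on the brass ring of the clamping fixture, between the V jaw and the sprung copper arm, and let go of it. Then wind the red knob clockwise so the jaw presses the cup against the arm until the arm's black pointer lines up with the red mark, and leave it so; do not wind the pointer beyond the mark and do not bump or press the cup hard, or the enamel cracks. Leave the mark, the pot, the bowl and the brush alone.

Things in the scene. Friction and masses are not known exactly. Their poses are not given: they have to be found in the camera images.
- cup_mid (a point): centre, half-way up, of the loose cup: blue enamelled copper with red and yellow flowers, an upright cylinder 50 mm in diameter and 100 mm tall, about 0.3 kg; its z axis is the cylinder's axis. This point is 50 mm above its foot
- cup: the same cup; origin at the centre of its underside
- nest (a point): centre of the brass ring (62 mm across, flush) on the fixture's flat deck, where the cup is to stand; on the deck's top, 12 mm above the table. z up; +y points from the knob and jaw to the sprung arm, x lies along the arm. Jaw and arm stand 40 mm above the deck; a cup on the ring's centre has 4 to 11 mm free on the jaw side and 7 mm on the arm side
- fixture: the clamping fixture, screwed to the bench: grey deck 200 x 285 mm, 12 mm thick, with a blue gearbox (76 x 66 mm, 44 mm tall) under the knob, whose axis is at x 0, y -125 mm. The knob drives a brass V jaw on a rack along +y, 8 mm per radian. Origin on the table below the ring's centre, axes as nest
- knob_grip (a point): grip point on the knob's axis: a red upright bar 44 mm long (this frame's x), 14 mm thick (y), top 11 mm above and foot 23 mm below this point. Clockwise from above presses. Stiff (0.2 N m, to 0.35 under load), stays where left; 2.5 to 4.5 rad in all. Turning first takes up the free gap, then the pointer moves about 18 mm per radian
- pointer_tip (a point): tip of the black pointer, at the end of the sprung arm, 150 mm from its pivot, 12 mm above the deck. It moves along the nest's +y as the arm is pressed back
- sprung_arm: the copper arm, a sprung plate, top 40 mm above the deck, pivoting about an upright post at x -65, y 36 mm in the nest's frame; origin at the pivot on the deck, x along the arm to the pointer. Unpressed it lies along the nest's x. The cup bears on it 65 mm from the pivot with 2.8 N at first and about 46 N more per radian (9 to 15 N at the mark)
- mark (a point): the set mark: a red tab on the white scale just beyond the pointer tip's path; this point is where the pointer tip is when it lines up with the mark. Its y axis is the way the pointer moves as it is pressed back. 20 to 40 mm from the pointer's rest
- colour_pot: green jar with white lid, 56 mm across, 70 mm tall; not to be moved
- enamel_bowl: white bowl, 84 mm across, 45 mm tall; not to be moved
- brush: brush 170 mm long lying on the table; not to be moved

How it is judged:
By the outcome, as a careful person would: the job done as asked, in the order asked, and still so for the second after the job is handed in, with the robot touching nothing.
It also fails if it takes over 67 s, if anything falls off the work surface, if the arm or the gripper's body presses on something with over 40 N, if the wrist force passes 120 N, or if a joint passes its speed limit or range.

### The arm

A 6-joint arm with a two-finger parallel gripper is mounted at the origin on the work surface. World frame = base frame: x ahead of the robot, y to its left, z up, the work surface at z = 0. Lengths are in mm, angles in rad, forces in N, time in s.
With the tool pointing down it reaches from about 400 to 925 mm from the base axis. Payload 12.5 kg.
Tool frame: the origin (TCP) lies midway between the tips of the shut fingers; the grasp point (between the pads) lies 19 mm behind it (env.pinch_z is the distance from the TCP to the grasp point, in mm); z points along the fingers, y is the line along which they close (so a half turn about z gives the same grasp; the last joint's range is limited). The gripper opens to 95 mm and grips with 3 to 60 N. Pads are 20 mm wide; open, the fingers measure 119 mm over their backs; the gripper's body (75 mm by 180 mm) begins 59 mm behind the grasp point.
Start: joints at [-1.339, 0.491, 1.559, -0, 1.092, -0.106], TCP at [207.156, -589.689, 214.661] pointing down, gripper open.
Joint ranges: [-3.1, 3.1], [-0.84, 2.19], [0.05, 2.79], [-1.13, 4.28], [0.06, 2.93], [-2.69, 2.69]. Speed limits (rad/s): [2.22, 2.22, 2.79, 3.14, 3.14, 3.14].

### API

Orientations are given as [roll, pitch, yaw] about the fixed x, y, z axes, in that order (R = Rz(yaw) Ry(pitch) Rx(roll)).
In Python, from cell import readout, eyes, job_done, env gives the robot as it stands.
- The arm moves only by the shell command python3 -m jog 'ROWS'. ROWS is a JSON object of lists of equal length, an entry for each row: "dp": the shift along the tool's x, y, z in mm, a list of three; "twist": the turn about the tool's z in degrees; "claw": the closure, from -1 (fully open) to 1 (shut). A call has 1 to 8 rows; each row is the pose to reach, as a shift and turn from the pose commanded when the call began, along the tool's axes at that moment; what a row does not reach only later rows make up. A row lasts 1/12 s, in which the tool goes at most 41.7 mm and 7.16 degrees, less where a joint would pass 70% of its speed; a pose out of reach is approached as far as the arm can. A call with a gripper value outside its range is refused whole. The fingers move at their own pace and stop on an object; the grip force is fixed at half the most. Time passes only in rows, so rows that repeat a pose let the fingers close. It gives the time, the measured TCP pose, the force and the opening at its end, in the units of the state.
- readout.state(): the state, without advancing time (a new reading comes with each control period).
- eyes.read_camera(name): name is "scene" or "top" or "wrist"; returns the picture (420x560x3 uint8, red, green, blue); there is no depth.
- eyes.camera_model(name): a dict with "intrinsics" (3x3 intrinsics, pixels), "R" (3x3) and "t" (3): a world point X has camera coordinates R X + t. Camera axes: x right, y down, z forward; pixel columns grow to the right and rows downward; lengths in mm; the calibration is good to about 2 mm. A picture is of the moment at which its call begins: read the wrist's pose just before it. camera_model takes no time and is no camera call; for the wrist camera it gives the pose at the moment of the call.
- job_done(): hands the job in, once; it reports no verdict.
The state is a dict: "t": time; "joints": joint angles; "qvel": joint speeds; "tau": joint torques, N m; "eef_pos": TCP position; "tcp_rot": TCP orientation; "ft_force": force on the tool from outside, world axes, zero at the start; "moment": the same for the moment, N m; "opening": opening from 0.0 (shut) to 1.0 (fully open).
Only numpy, scipy, OpenCV 4.12 (cv2) and the standard library are available. Lean on these libraries where they do the work, as an engineer would, in place of code of your own. Each camera call takes 0.05 s, during which the arm holds its last target. There are 200 camera calls.

## Working session

There is one attempt and no reset: what is moved stays moved. The work goes in short steps, Python scripts to look and compute and a shell command to move; the robot and the scene stay as the last step left them, time stands still between calls to the robot, and variables do not carry over. Pictures are saved under pics/ and viewed, on a budget of 10 in all, crops included, one or two more only if the job needs it, and the job is handed in when it is done.

```bash
mkdir -p pics; ls
python3 - <<'E'
from cell import readout, eyes, env
import cv2, numpy as np
print(readout.state())
ims=[eyes.read_camera(n) for n in ("scene","top")]
for n,i in zip(("scene","top"),ims): cv2.imwrite(f"pics/{n}0.png",cv2.resize(i[:,:,::-1],(800,600),interpolation=cv2.INTER_CUBIC))
for n in ("scene","top","wrist"): print(n,eyes.camera_model(n))
print(env.pinch_z)
E
```

```text
pics
{'t': 0.0, 'joints': array([-1.33861621e+00,  4.91567400e-01,  1.55945928e+00, -1.27534968e-05,
        1.09167567e+00, -1.05588352e-01]), 'qvel': array([-7.68042971e-04, -1.80376118e-03, -5.83398704e-04, -5.83762066e-04,
       -1.33812271e-03, -1.57791755e-05]), 'tau': array([-4.03589456e-04, -6.12648296e+01, -2.58182627e+01,  6.92657358e-02,
        4.82325337e-02, -1.19999345e-04]), 'eef_pos': array([ 207.08331596, -589.43903566,  214.05348496]), 'tcp_rot': array([-3.14048794e+00, -1.05706309e-04,  3.37774300e-01]), 'ft_force': array([-0.19826381, -0.3563478 , -0.76185912]), 'moment': array([-0.06153412, -0.03034878,  0.02726746]), 'opening': 0.9979776557007427}
scene {'intrinsics': array([[406.11450524,   0.        , 270.58372727],
       [  0.        , 406.11450524, 201.82623512],
       [  0.        ,   0.        ,   1.        ]]), 'R': array([[-0.46282589,  0.88644053,  0.00392142],
       [ 0.75665503,  0.39735951, -0.51920958],
       [-0.46180663, -0.23733648, -0.85463796]]), 't': array([ 274.44681655, -329.05665309, 1203.94508165])}
top {'intrinsics': array([[538.12014332,   0.        , 278.31483368],
       [  0.        , 538.12014332, 206.67641648],
       [  0.        ,   0.        ,   1.        ]]), 'R': array([[ 0.0297075 , -0.99953828,  0.00637923],
       [-0.99007229, -0.03030213, -0.13725391],
       [ 0.13738384, -0.00223843, -0.99051536]]), 't': array([ -49.81653188,  528.3164533 , 1410.8616802 ])}
wrist {'intrinsics': array([[366.81673558,   0.        , 273.95569638],
       [  0.        , 366.81673558, 215.19328974],
       [  0.        ,   0.        ,   1.        ]]), 'R': array([[ 3.31876277e-01, -9.43322923e-01, -2.67807115e-05],
       [-9.11018828e-01, -3.20518539e-01,  2.59446646e-01],
       [-2.44750552e-01, -8.60797892e-02, -9.65757442e-01]]), 't': array([-624.72379747,  -28.95178258,  389.66689612])}
18.8
```

View pics/top0.png

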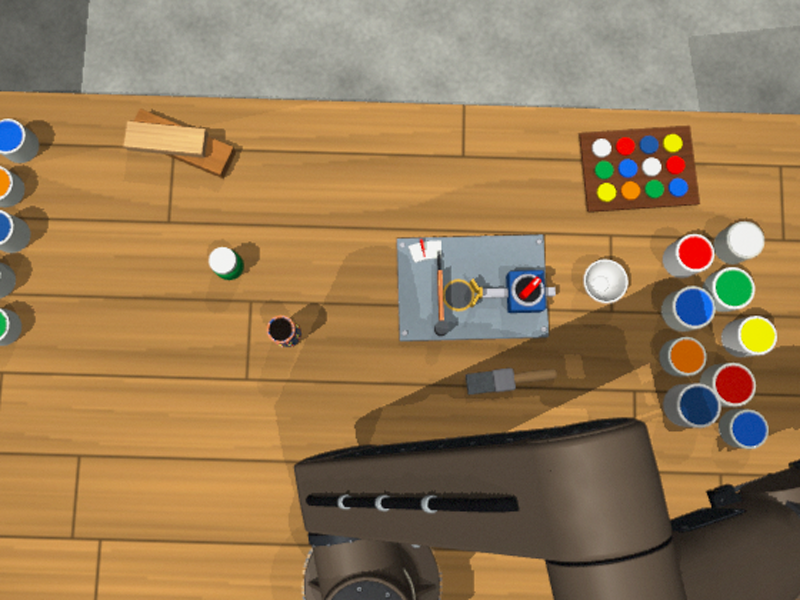

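View pics/scene0.png

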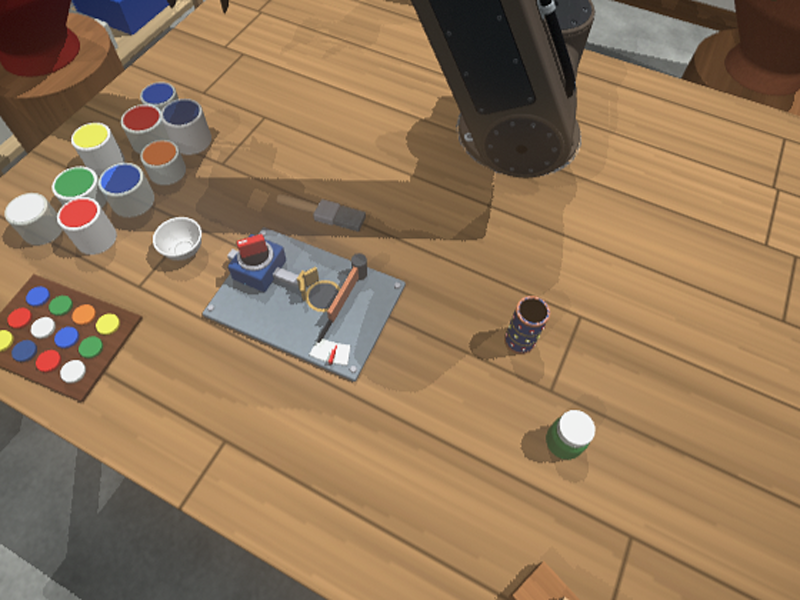

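The top view shows the cup's rim at about (282,330), the ring at (460,294), the knob at (529,288), the pointer tip at (438,251) and the mark at (424,245). I'll enlarge these.

```bash
cat > h.py <<'E'
import numpy as np, cv2
from cell import readout, eyes, env
def ray(m,u,v,z):
    K,R,t=m["intrinsics"],m["R"],m["t"]
    d=R.T@np.linalg.solve(K,[u,v,1.]); c=-R.T@t
    return c+d*(z-c[2])/d[2]
def proj(m,X):
    p=m["intrinsics"]@(m["R"]@np.asarray(X,float)+m["t"]); return p[:2]/p[2]
def crop(im,x0,y0,x1,y1,s):
    return cv2.resize(im[y0:y1,x0:x1,::-1],None,fx=s,fy=s,interpolation=cv2.INTER_CUBIC)
E
python3 - <<'E'
from h import *
im=eyes.read_camera("top")
a=crop(im,272,160,397,244,6); b=crop(im,180,210,230,250,6); 
c=np.zeros((600,800,3),np.uint8); 
a=crop(im,272,160,392,244,5)
c[:420,:600]=a; b=crop(im,180,214,220,250,5); c[:180,600:800]=b
sc=eyes.read_camera("scene"); d=crop(sc,340,195,420,225+20,3) ; d=crop(sc,350,195,390,255,5); c[180:480,600:800]=d
cv2.imwrite("pics/c1.png",c)
E
```

```text
(no output)
```

View pics/c1.png

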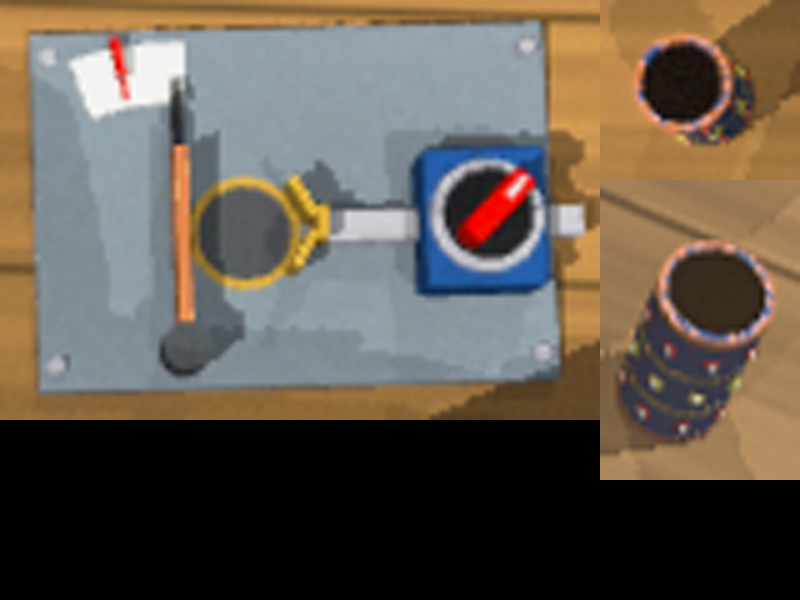

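Run:
```python
from h import *
T=eyes.camera_model("top"); S=eyes.camera_model("scene")
f=lambda x,y,z:ray(T,(x+.5)/5-.5+272,(y+.5)/5-.5+160,z)
np.set_printoptions(precision=1,suppress=True)
ring=f(245,233,12); print("ring",ring)
c=[f(*p,12) for p in((28,36),(545,22),(562,378),(40,392))]
for i in range(4): print("corner",c[i],np.linalg.norm(c[i]-c[i-1]))
yv=f(28,36,12)-f(545,22,12)+f(40,392,12)-f(562,378,12); ya=np.arctan2(yv[1],yv[0]); print("ydir deg",np.degrees(ya))
xv=c[0]-c[3]+c[1]-c[2]; print("xdir deg",np.degrees(np.arctan2(xv[1],xv[0])))
Y=np.array([np.cos(ya),np.sin(ya),0]);X=np.array([Y[1],-Y[0],0])
print("knob exp",ring-125*Y)
for z in (80,90,100):
  a,b=f(472,240,z),f(527,178,z); print("knob",z,(a+b)/2,np.linalg.norm(a-b),np.degrees(np.arctan2(*(b-a)[1::-1])))
  print("  scene reproj",proj(S,(a+b)/2)*800/560)
for n,p in dict(tip=(177,80),markbot=(125,97),marktop=(117,40)).items():
  q=f(*p,24); print(n,q,"in nest",(q-ring)@X,(q-ring)@Y)
print("pivot exp",ring-65*X+36*Y)
g=lambda x,y,z:ray(T,(x-600+.5)/5-.5+180,(y+.5)/5-.5+214,z)
h=lambda x,y,z:ray(S,(x-600+.5)/5-.5+350,(y-180+.5)/5-.5+195,z)
print("cup",g(685,83,100),h(717,290,100))
print("pot",ray(T,225*.7,258*.7,70)," bowl",ray(T,606*.7,281*.7,40))
print("scene ring",ray(S,324*.7,296*.7,12),"scene knob",ray(S,252*.7,240*.7,95))
```

```text
ring [ 537.8 -149.6   12. ]
corner [644.1 -27.5  12. ] 197.21560060786163
corner [ 660.9 -313.6   12. ] 286.51628141699996
corner [ 463.5 -323.5   12. ] 197.6818489460983
corner [447.3 -40.   12. ] 284.02700128067204
ydir deg 93.31674977336682
xdir deg 3.2499598806898624
knob exp [ 545.1 -274.4   12. ]
knob 80 [ 545.  -276.9   80. ] 44.17044501038345 -40.33322294336727
  scene reproj [250.3 246.6]
knob 90 [ 543.4 -275.2   90. ] 43.852743210336165 -40.33322294336712
  scene reproj [250.6 242.8]
knob 100 [ 541.9 -273.4  100. ] 43.535041410288834 -40.333222943367126
  scene reproj [250.8 238.8]
tip [ 619.5 -109.8   24. ] in nest 83.85316999365283 35.001487593554835
markbot [609.2 -81.6  24. ] in nest 75.16560101498226 63.765977714334696
marktop [640.8 -76.4  24. ] in nest 107.04638510914141 67.10849342731186
pivot exp [ 470.9 -117.4   12. ]
cup [453.8 173.  100. ] [453.9 173.8 100. ]
pot [584.7 287.2  70. ]  bowl [ 568.3 -426.    40. ]
scene ring [ 538. -148.   12.] scene knob [ 540.3 -273.3   95. ]
```

```bash
cat >> h.py <<'E'
from scipy.spatial.transform import Rotation as Ro
def go(pts,p=None,yaw=None):
    """pts: list of (x,y,z,yawdeg); prints dp, twist of each from the previous"""
    s=readout.state()
    p=s["eef_pos"] if p is None else np.array(p,float)
    yaw=np.degrees(s["tcp_rot"][2]) if yaw is None else yaw
    for q in pts:
        M=(Ro.from_euler("z",yaw,degrees=True)*Ro.from_euler("x",180,degrees=True)).as_matrix()
        d=np.array(q[:3])-p; tw=-(q[3]-yaw)
        print(q,"dp",np.round(M.T@d,1),"twist",round(tw,1),"rows",round(max(np.linalg.norm(d)/41.7,abs(tw)/7.16),1))
        p=np.array(q[:3],float); yaw=q[3]
E
python3 -c "
from h import *
go([(500,-250,215,93.3),(453.9,173.4,215,93.3),(453.9,173.4,115,93.3),(453.9,173.4,51,93.3)],(207.16,-589.69,214.66),19.35)"
```

```text
(500, -250, 215, 93.3) dp [ 3.889e+02 -2.235e+02 -3.000e-01] twist -73.9 rows 10.8
(453.9, 173.4, 215, 93.3) dp [425.4 -21.7  -0. ] twist -0.0 rows 10.2
(453.9, 173.4, 115, 93.3) dp [  0.  -0. 100.] twist -0.0 rows 2.4
(453.9, 173.4, 51, 93.3) dp [ 0. -0. 64.] twist -0.0 rows 1.5
```

```bash
python3 -m jog '{"dp":[[35,-20,0],[70,-40,0],[105,-60,0],[140,-80,0],[175,-100,0],[210,-120,0],[245,-140,0],[280,-160,0]],"twist":[-6,-12,-18,-24,-30,-36,-42,-48],"claw":[-1,-1,-1,-1,-1,-1,-1,-1]}'; python3 -c "
from h import *
go([(500,-250,215,93.3),(453.9,173.4,215,93.3)])"
```

```text
t: 0.87
eef_pos: [419.2, -344.2, 214.7]
tcp_rot: [3.141, 0.0, 1.181]
ft_force: [0.4, 0.0, -0.0]
opening: 1.004
(500, -250, 215, 93.3) dp [117.9  38.8  -0.3] twist -25.7 rows 3.6
(453.9, 173.4, 215, 93.3) dp [425.4 -21.7  -0. ] twist -0.0 rows 10.2
```

```bash
python3 -m jog '{"dp":[[30,10,0],[60,20,0],[90,30,0],[118,39,0],[118,39,0]],"twist":[-6.5,-13,-19.5,-25.7,-25.7],"claw":[-1,-1,-1,-1,-1]}' >/dev/null
python3 -m jog '{"dp":[[40,-2,0],[80,-4,0],[120,-6,0],[160,-8,0],[200,-10,0],[240,-12,0],[280,-14,0],[320,-16,0]],"twist":[0,0,0,0,0,0,0,0],"claw":[-1,-1,-1,-1,-1,-1,-1,-1]}'; python3 -c "
from h import *
go([(453.9,173.4,170,93.3)])"
```

```text
t: 1.95
eef_pos: [466.1, 68.1, 214.7]
tcp_rot: [3.141, 0.0, 1.623]
ft_force: [1.5, 0.3, -0.0]
opening: 1.003
(453.9, 173.4, 170, 93.3) dp [105.8  -6.7  44.7] twist -0.3 rows 2.8
```

```bash
python3 -m jog '{"dp":[[35,-2,10],[70,-4,25],[105,-6.5,45],[105.5,-6.7,45],[105.5,-6.7,45],[105.5,-6.7,45]],"twist":[0,0,0,0,0,0],"claw":[-1,-1,-1,-1,-1,-1]}'
python3 - <<'E'
from h import *
m=eyes.camera_model("wrist"); im=eyes.read_camera("wrist")
s=readout.state(); print(s["eef_pos"],s["tcp_rot"])
e=s["eef_pos"]; print("axis at z100 in wrist",proj(m,[453.9,173.4,100]),"tcp",proj(m,e))
cv2.imwrite("pics/w1.png",im[:,:,::-1])
E
```

```text
t: 2.45
eef_pos: [454.6, 171.3, 169.8]
tcp_rot: [-3.142, 0.0, 1.624]
ft_force: [-0.3, 0.3, 0.4]
opening: 1.001
[454.8140965  170.82991938 170.03741148] [3.14098551e+00 1.56219706e-04 1.62323580e+00]
axis at z100 in wrist [272.35758747 224.42837185] tcp [273.30088596 269.48970465]
```

View pics/w1.png

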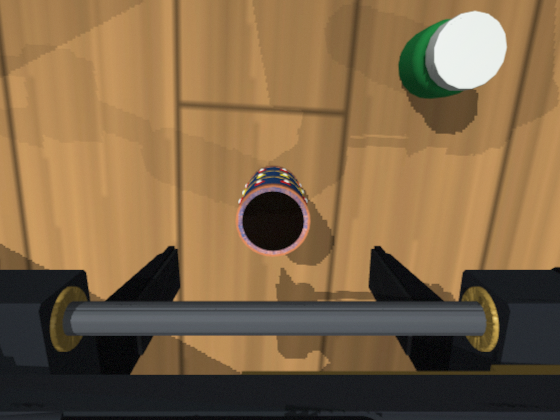

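Run:
```python
from h import *
m=eyes.camera_model("wrist"); print(ray(m,273.5,219.5,100))
go([(453.9,174.6,115,93.3),(453.9,174.6,51,93.3)])
```

```text
[454.8082119  176.42669347 100.        ]
(453.9, 174.6, 115, 93.3) dp [ 3.8 -0.7 55. ] twist -0.3 rows 1.3
(453.9, 174.6, 51, 93.3) dp [ 0. -0. 64.] twist -0.0 rows 1.5
```

```bash
python3 -m jog '{"dp":[[4,-0.4,25],[4,-0.4,50],[4,-0.4,75],[4,-0.4,100],[4,-0.4,119],[4,-0.4,119],[4,-0.4,119]],"twist":[0,0,0,0,0,0,0],"claw":[-1,-1,-1,-1,-1,-1,-1]}'
python3 -m jog '{"dp":[[0,0,0],[0,0,0],[0,0,0],[0,0,0],[0,0,0],[0,0,0],[0,0,0],[0,0,0]],"twist":[0,0,0,0,0,0,0,0],"claw":[-0.7,-0.5,-0.3,-0.1,0.1,0.2,0.3,0.4]}'
python3 -m jog '{"dp":[[0,0,0],[0,0,0],[0,0,0],[0,0,0]],"twist":[0,0,0,0],"claw":[0.6,0.8,1,1]}'
python3 -m jog '{"dp":[[0,0,-15],[0,0,-40],[0,0,-80],[0,0,-115],[0,0,-115],[0,0,-115]],"twist":[0,0,0,0,0,0],"claw":[1,1,1,1,1,1]}'
python3 -c "
from h import *
p=readout.state()['eef_pos']; print(p)
go([(537.5,-149.2,166,93.3)])"
```

```text
t: 3.08
eef_pos: [454.2, 174.5, 50.8]
tcp_rot: [-3.141, 0.0, 1.622]
ft_force: [0.1, -0.6, 0.9]
opening: 1.004
t: 3.75
eef_pos: [453.7, 175.6, 50.6]
tcp_rot: [-3.142, 0.0, 1.624]
ft_force: [0.0, -0.3, 2.3]
opening: 0.526
t: 4.08
eef_pos: [453.7, 175.6, 50.6]
tcp_rot: [-3.142, 0.0, 1.624]
ft_force: [-1.0, 0.2, 2.4]
opening: 0.525
t: 4.58
eef_pos: [454.2, 175.7, 166.7]
tcp_rot: [3.138, -0.0, 1.624]
ft_force: [0.3, -0.1, -3.1]
opening: 0.525
[454.21074903 175.70263258 166.66395131]
(537.5, -149.2, 166, 93.3) dp [-328.9   65.8    0.7] twist -0.2 rows 8.0
```

```bash
python3 -m jog '{"dp":[[-20,4,0],[-60,12,0],[-100,20,0],[-140,28,0],[-180,36,0],[-220,44,0],[-260,52,0],[-290,58,0]],"twist":[0,0,0,0,0,0,0,0],"claw":[1,1,1,1,1,1,1,1]}' >/dev/null
python3 -m jog '{"dp":[[-15,3,0],[-30,6,0],[-38.9,7.8,20],[-38.9,7.8,45],[-38.9,7.8,60],[-38.9,7.8,60],[-38.9,7.8,60],[-38.9,7.8,60]],"twist":[0,0,0,0,0,0,0,0],"claw":[1,1,1,1,1,1,1,1]}'
python3 - <<'E'
from h import *
s=readout.state(); print(s["eef_pos"],s["opening"])
a=eyes.read_camera("scene"); b=eyes.read_camera("wrist")
cv2.imwrite("pics/s2.png",crop(a,145,110,305,230,5))
cv2.imwrite("pics/w2.png",b[:,:,::-1])
S=eyes.camera_model("scene"); e=s["eef_pos"]
for z in (e[2]-51,): print("foot",((proj(S,[e[0],e[1],z])+.5-[145,110])*5))
print("ring",((proj(S,[537.8,-149.2,12])+.5-[145,110])*5))
E
```

```text
t: 5.92
eef_pos: [537.3, -148.9, 106.1]
tcp_rot: [3.141, 0.0, 1.625]
ft_force: [0.8, -0.0, -3.1]
opening: 0.523
[ 537.26578547 -148.8626928   106.09882256] 0.5234495161093985
foot [402.52269635 439.49527084]
ring [409.56220342 487.21336567]
```

View pics/s2.png

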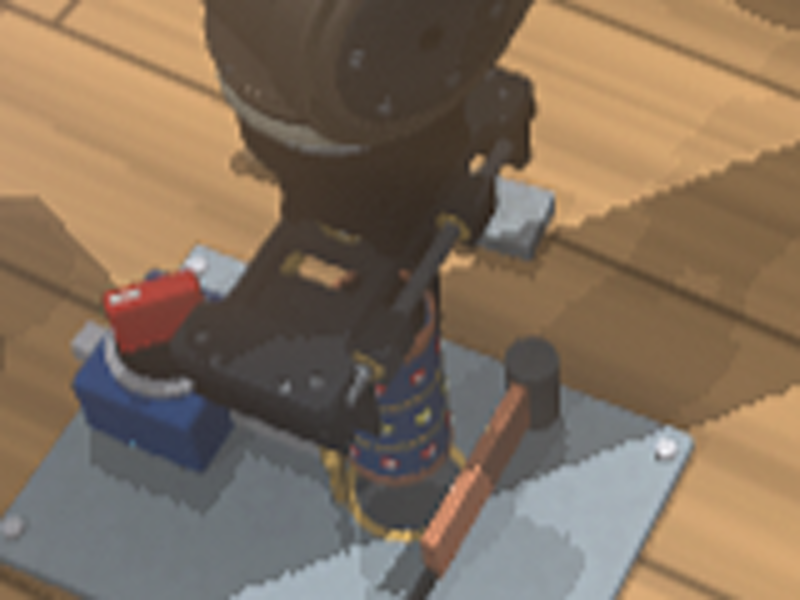

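The cup's foot is centred at about x=402 px, where I predicted it (402.5), and the ring's centre is at about 408 (predicted 409.5). The cup is well placed above the ring, so I'll lower it.

```bash
python3 -m jog '{"dp":[[-0.3,0.4,10],[-0.3,0.4,20],[-0.3,0.4,29],[-0.3,0.4,36],[-0.3,0.4,40],[-0.3,0.4,41.5],[-0.3,0.4,42],[-0.3,0.4,42.5]],"twist":[0,0,0,0,0,0,0,0],"claw":[1,1,1,1,1,1,1,1]}'
python3 -m jog '{"dp":[[0,0,0.2],[0,0,0.4],[0,0,0.6],[0,0,0.6]],"twist":[0,0,0,0],"claw":[1,1,1,1]}'
```

```text
t: 6.68
eef_pos: [537.6, -149.7, 63.2]
tcp_rot: [3.141, 0.0, 1.624]
ft_force: [0.2, -0.2, -2.8]
opening: 0.522
t: 7.02
eef_pos: [537.5, -149.6, 62.7]
tcp_rot: [3.141, 0.0, 1.624]
ft_force: [0.6, 0.5, -2.5]
opening: 0.525
```

```bash
python3 -m jog '{"dp":[[0,0,0.2],[0,0,0.4],[0,0,0.5],[0,0,0.5]],"twist":[0,0,0,0],"claw":[1,1,1,1]}'
```

```text
t: 7.35
eef_pos: [537.5, -149.6, 62.6]
tcp_rot: [3.141, 0.0, 1.624]
ft_force: [-3.1, 1.3, 5.0]
opening: 0.523
```

```bash
python3 -m jog '{"dp":[[0,0,-0.2],[0,0,-0.2],[0,0,-0.2],[0,0,-0.2],[0,0,-0.2],[0,0,-0.2]],"twist":[0,0,0,0,0,0],"claw":[0.1,-0.2,-0.5,-0.8,-1,-1]}'
python3 -m jog '{"dp":[[0,0,-10],[0,0,-30],[0,0,-60],[0,0,-95],[0,0,-120],[0,0,-120],[0,0,-120]],"twist":[0,0,0,0,0,0,0],"claw":[-1,-1,-1,-1,-1,-1,-1]}'
python3 -c "
from h import *
go([(545,-274.3,182,139.7)])"
```

```text
t: 7.85
eef_pos: [537.5, -149.6, 62.2]
tcp_rot: [3.142, 0.0, 1.624]
ft_force: [0.3, -0.2, -1.0]
opening: 0.816
t: 8.43
eef_pos: [537.8, -149.7, 184.0]
tcp_rot: [3.139, 0.001, 1.624]
ft_force: [0.7, 0.1, -0.1]
opening: 1.0
(545, -274.3, 182, 139.7) dp [-124.8    0.5    2. ] twist -46.6 rows 6.5
```

```bash
python3 -m jog '{"dp":[[-25,0,0],[-55,0,0],[-85,0.3,0],[-115,0.5,0],[-124.8,0.5,10],[-124.8,0.5,30],[-124.8,0.5,30],[-124.8,0.5,30]],"twist":[-6,-13,-20,-27,-34,-41,-46.6,-46.6],"claw":[-1,-1,-1,-1,-1,-1,-1,-1]}'
python3 - <<'E'
from h import *
m=eyes.camera_model("wrist"); b=eyes.read_camera("wrist"); s=readout.state(); print(s["eef_pos"],s["tcp_rot"],s["joints"])
cv2.imwrite("pics/w3.png",b[:,:,::-1])
S=eyes.camera_model("top"); T=eyes.read_camera("top"); cv2.imwrite("pics/t3.png",crop(T,272,160,397,244,6))
for p in ([545,-274.3,90],): print(proj(m,p))
for sg in(-22,22):
  a=np.radians(139.7); print(proj(m,[545+sg*np.cos(a),-274.3+sg*np.sin(a),90]))
E
```

```text
t: 9.1
eef_pos: [543.6, -274.0, 150.0]
tcp_rot: [-3.141, -0.004, 2.441]
ft_force: [0.2, 0.6, 0.8]
opening: 0.998
[ 544.05196033 -274.04860358  150.94566703] [-3.14121567e+00 -2.39405875e-03  2.43541189e+00] [-5.74981234e-01  5.37508806e-01  1.66648124e+00 -7.49667452e-05
  9.40025409e-01 -1.43955296e+00]
[274.27877908 233.42725265]
[274.15816513 264.63749462]
[274.40515879 200.72505735]
```

View pics/w3.png

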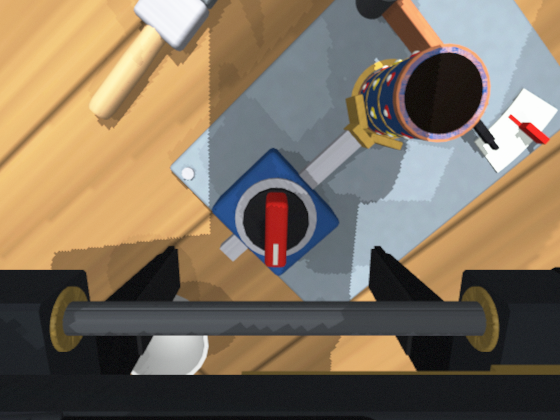

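Run:
```python
from h import *
m=eyes.camera_model("wrist"); T=eyes.camera_model("top")
for z in (56,60,65): print(z,"wrist grey ring",ray(m,276,217,z),"top",ray(T,(489+.5)/5-.5+272,(215+.5)/5-.5+160,z))
for z in (85,90): print(z,"wrist bar",ray(m,276.7,(194+262)/2,z))
go([(544,-275,100,139.7),(544,-275,60,139.7)])
```

```text
56 wrist grey ring [ 545.67305901 -272.50054321   56.        ] top [ 545.23383837 -275.59370602   56.        ]
60 wrist grey ring [ 544.83073985 -271.80551764   60.        ] top [ 544.62714872 -274.90088152   60.        ]
65 wrist grey ring [ 543.7778409  -270.93673567   65.        ] top [ 543.86878665 -274.03485089   65.        ]
85 wrist bar [ 545.71704691 -272.08328513   85.        ]
90 wrist bar [ 544.5340521  -271.11674987   90.        ]
(544, -275, 100, 139.7) dp [-0.3 -1.  51.6] twist -0.2 rows 1.2
(544, -275, 60, 139.7) dp [ 0. -0. 40.] twist -0.0 rows 1.0
```

```bash
python3 -m jog '{"dp":[[0,0.3,20],[0,0.3,40],[0,0.3,60],[0,0.3,75],[0,0.3,83],[0,0.3,86],[0,0.3,86],[0,0.3,86]],"twist":[0,0,0,0,0,0,0,0],"claw":[-1,-1,-1,-1,-1,-1,-1,-1]}'
python3 -c "
from h import *
go([(544.6,-273.5,63,139.7)])"
```

```text
t: 9.87
eef_pos: [545.2, -274.1, 67.1]
tcp_rot: [3.141, 0.001, 2.437]
ft_force: [-0.3, 0.3, 0.4]
opening: 0.997
(544.6, -273.5, 63, 139.7) dp [0.8 0.1 4.1] twist -0.1 rows 0.1
```

Now I'll close on the knob while watching the side force.

```bash
python3 -m jog '{"dp":[[0.4,0,2],[0.4,0,3.5],[0.4,0,3.5],[0.4,0,3.5],[0.4,0,3.5],[0.4,0,3.5],[0.4,0,3.5],[0.4,0,3.5]],"twist":[0,0,0,0,0,0,0,0],"claw":[-0.6,-0.3,0,0.2,0.4,0.55,0.7,0.8]}'
python3 -m jog '{"dp":[[0,0,0],[0,0,0],[0,0,0],[0,0,0]],"twist":[0,0,0,0],"claw":[1,1,1,1]}'
```

```text
t: 10.53
eef_pos: [544.6, -273.7, 62.8]
tcp_rot: [3.142, 0.0, 2.437]
ft_force: [5.0, 5.8, 0.6]
opening: 0.496
t: 10.87
eef_pos: [544.6, -273.6, 62.8]
tcp_rot: [3.141, 0.0, 2.437]
ft_force: [0.8, 2.3, -0.2]
opening: 0.493
```

```bash
python3 -m jog '{"dp":[[0,0,0],[0,0,0],[0,0,0],[0,0,-4],[0,0,-8],[0,0,-9],[0,0,-9],[0,0,-9]],"twist":[0,0,0,0,0,0,0,0],"claw":[0,-0.3,-0.3,-0.3,-0.3,-0.3,-0.3,-0.3]}'
python3 -m jog '{"dp":[[0,0,0],[0,0,0],[0,0,0],[0,0,0],[0,0,0],[0,0,0],[0,0,0],[0,0,0]],"twist":[0,0,0,0,0,0,0,0],"claw":[0,0.2,0.4,0.5,0.6,0.7,0.85,1]}'
python3 -m jog '{"dp":[[0,0,0],[0,0,0],[0,0,0],[0,0,0]],"twist":[0,0,0,0],"claw":[1,1,1,1]}'
```

```text
t: 11.53
eef_pos: [544.5, -273.8, 71.9]
tcp_rot: [-3.142, 0.0, 2.437]
ft_force: [-0.0, -1.1, 0.3]
opening: 0.653
t: 12.2
eef_pos: [544.5, -273.7, 71.7]
tcp_rot: [3.142, 0.0, 2.437]
ft_force: [3.6, 5.8, 0.1]
opening: 0.145
t: 12.53
eef_pos: [544.6, -273.6, 71.7]
tcp_rot: [3.141, 0.0, 2.437]
ft_force: [2.3, 1.6, 0.4]
opening: 0.145
```

```bash
python3 -m jog '{"dp":[[0,0,0],[0,0,0],[0,0,0],[0,0,0],[0,0,0],[0,0,0],[0,0,0],[0,0,0]],"twist":[5,10,15,20,25,30,35,40],"claw":[1,1,1,1,1,1,1,1]}'
python3 -c "
from h import *
s=readout.state(); print(s['moment'],s['joints'][5],np.degrees(s['tcp_rot'][2]))"
```

```text
t: 13.2
eef_pos: [543.8, -274.0, 71.7]
tcp_rot: [-3.14, 0.0, 1.736]
ft_force: [-2.6, -1.2, 2.2]
opening: 0.147
[-0.37921666  0.54697401  0.20821985] -0.7386689174056594 99.45531043437364
```

```bash
for i in 1; do python3 -m jog '{"dp":[[0,0,0],[0,0,0],[0,0,0],[0,0,0],[0,0,0],[0,0,0],[0,0,0],[0,0,0]],"twist":[5,10,15,20,25,30,35,40],"claw":[1,1,1,1,1,1,1,1]}'; python3 -m jog '{"dp":[[0,0,0],[0,0,0],[0,0,0],[0,0,0],[0,0,0],[0,0,0],[0,0,0],[0,0,0]],"twist":[5,10,15,20,25,30,35,40],"claw":[1,1,1,1,1,1,1,1]}'; done
python3 - <<'E'
from h import *
s=readout.state(); print(s['moment'],s['joints'][5],np.degrees(s['tcp_rot'][2]))
m=eyes.camera_model("top"); a=eyes.read_camera("top"); b=eyes.read_camera("scene")
c=np.zeros((600,800,3),np.uint8); c[:,:400]=crop(a,272,160,322,235,8); c[:480,400:]=crop(b,195,180,275,276,5); cv2.imwrite("pics/t4.png",c)
E
```

```text
t: 13.87
eef_pos: [543.0, -273.8, 71.7]
tcp_rot: [-3.139, 0.001, 1.038]
ft_force: [-7.6, -1.6, 4.2]
opening: 0.145
t: 14.53
eef_pos: [542.4, -273.2, 71.7]
tcp_rot: [-3.139, 0.004, 0.34]
ft_force: [-10.2, 2.9, 7.8]
opening: 0.145
[0.3951915  1.77308792 0.30598728] 0.6575242492013595 19.463698627087005
```

View pics/t4.png

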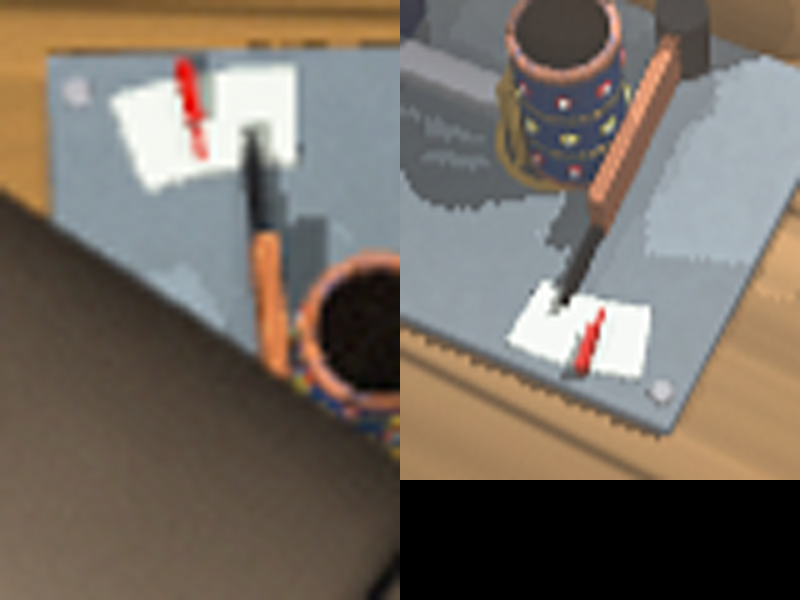

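```bash
cat >> h.py <<'E'
NEST=np.array([537.8,-149.3,12]); A=np.radians(3.3); XN=np.array([np.cos(A),np.sin(A),0]); YN=np.array([-np.sin(A),np.cos(A),0])
PIV=NEST-65*XN+36*YN
def ang(m,u,v,z=24):
    d=ray(m,u,v,z)-PIV; return np.degrees(np.arctan2(d@YN,d@XN)), np.hypot(d@XN,d@YN)
E
python3 - <<'E'
from h import *
T=eyes.camera_model("top");S=eyes.camera_model("scene")
t=lambda x,y,z=24:ang(T,(x+.5)/8-.5+272,(y+.5)/8-.5+160,z)
s=lambda x,y,z=24:ang(S,(x-400+.5)/5-.5+195,(y+.5)/5-.5+180,z)
print("rest", ang(T,(177+.5)/5-.5+272,(80+.5)/5-.5+160))
print("now",t(251,128),s(563,305))
for z in (24,12): print("mark",z,t(203,158,z),t(185,62,z),s(602,311,z),s(582,372,z))
E
```

```text
rest (np.float64(-0.48895777215506203), np.float64(148.87762712689184))
now (np.float64(3.7721079386871845), np.float64(149.59663625968992)) (np.float64(4.209030584154245), np.float64(149.24118320527887))
mark 24 (np.float64(10.810942191208177), np.float64(141.80031270438923)) (np.float64(10.382148228470575), np.float64(175.75983748563738)) (np.float64(11.14604511783021), np.float64(146.9963477151928)) (np.float64(10.975651739758964), np.float64(177.91352853846192))
mark 12 (np.float64(10.421124360907207), np.float64(143.9326748390295)) (np.float64(10.069558809229472), np.float64(178.18058308495597)) (np.float64(10.17825621307215), np.float64(141.6576106916427)) (np.float64(10.17595918100848), np.float64(173.02396454638665))
```

```bash
python3 -m jog '{"dp":[[-1,-0.7,0],[-1.7,-1.2,0],[-1.7,-1.2,0],[-1.7,-1.2,0],[-1.7,-1.2,0],[-1.7,-1.2,0],[-1.7,-1.2,0],[-1.7,-1.2,0]],"twist":[4,9,14,19,24,29,34,38],"claw":[1,1,1,1,1,1,1,1]}'
python3 -m jog '{"dp":[[0,0,0],[0,0,0]],"twist":[0,0],"claw":[1,1]}'
python3 - <<'E'
from h import *
s=readout.state(); print(s['moment'],s['joints'][5],np.degrees(s['tcp_rot'][2]))
a=eyes.read_camera("top"); b=eyes.read_camera("scene")
c=np.zeros((600,800,3),np.uint8); c[:480,:400]=crop(a,275,160,315,208,10); c[:480,400:]=crop(b,215,222,255,270,10); cv2.imwrite("pics/t5.png",c)
E
```

```text
t: 15.3
eef_pos: [542.3, -272.4, 71.7]
tcp_rot: [-3.141, 0.001, -0.324]
ft_force: [1.0, 6.0, 1.1]
opening: 0.147
t: 15.47
eef_pos: [542.3, -272.4, 71.7]
tcp_rot: [-3.141, 0.001, -0.321]
ft_force: [0.9, 6.0, 1.7]
opening: 0.147
[ 1.05508761 -0.12242753 -0.10725376] 1.3163992735950862 -18.376621986784265
```

View pics/t5.png

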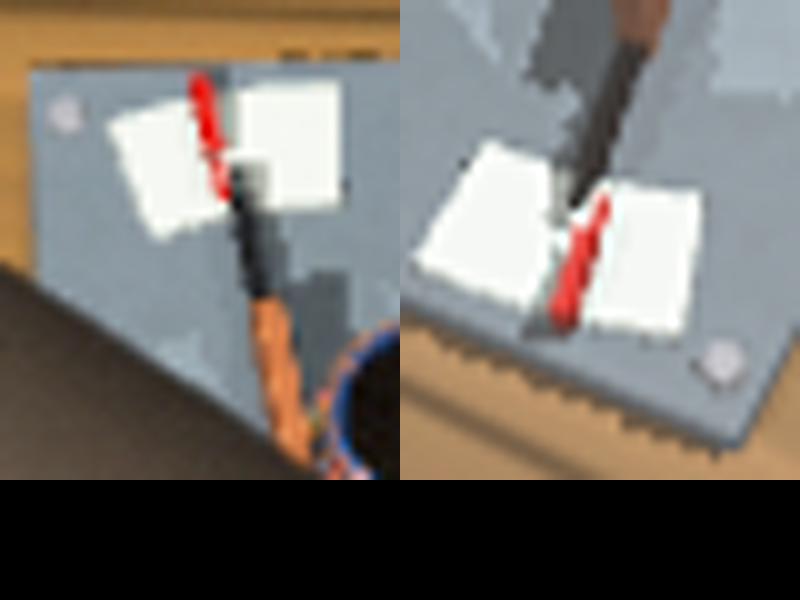

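Run:
```python
from h import *
T=eyes.camera_model("top");S=eyes.camera_model("scene")
t=lambda x,y,z=24:np.round(ang(T,(x+.5)/10-.5+275,(y+.5)/10-.5+160,z),2)
s=lambda x,y,z=24:np.round(ang(S,(x-400+.5)/10-.5+215,(y+.5)/10-.5+222,z),2)
print("ptr top",t(236,190),t(234,175),t(248,240),t(260,288))
print("ptr scene",s(576,206),s(600,140),s(624,75))
for z in (14,19,24): print(z,"mark top",t(223,192,z),t(212,145,z),t(202,85,z)," scene",s(604,200,z),s(584,265,z),s(565,320,z))
```

```text
ptr top [  9.33 143.21] [  9.22 147.4 ] [  9.1  128.97] [  8.76 115.32]
ptr scene [  8.83 149.44] [  8.86 132.15] [  8.93 114.79]
14 mark top [ 10.45 145.16] [ 10.5  158.66] [ 10.21 175.71]  scene [ 10.23 141.97] [ 10.33 158.71] [ 10.24 172.75]
19 mark top [ 10.61 144.27] [ 10.65 157.72] [ 10.34 174.71]  scene [ 10.64 144.19] [ 10.69 160.84] [ 10.58 174.8 ]
24 mark top [ 10.77 143.38] [ 10.8  156.78] [ 10.47 173.71]  scene [ 11.04 146.42] [ 11.05 162.97] [ 10.91 176.84]
```

```bash
python3 -m jog '{"dp":[[0,-0.3,0],[0,-0.5,0],[0,-0.5,0],[0,-0.5,0],[0,-0.5,0]],"twist":[2,4,6,8,8],"claw":[1,1,1,1,1]}'
python3 -m jog '{"dp":[[0,0,0],[0,0,0],[0,0,0],[0,0,0],[0,0,0],[0,0,0],[0,0,-10],[0,0,-30]],"twist":[0,0,0,0,0,0,0,0],"claw":[0.6,0.4,0.1,-0.2,-0.2,-0.2,-0.2,-0.2]}'
python3 -m jog '{"dp":[[0,0,-30],[0,0,-60],[0,0,-60],[0,0,-60]],"twist":[0,0,0,0],"claw":[-0.2,-0.2,-0.2,-0.2]}'
python3 - <<'E'
from h import *
m=eyes.camera_model("wrist"); s=readout.state(); c=-m["R"].T@m["t"]; e=s["eef_pos"]
print(s["joints"],s["moment"])
y=s["tcp_rot"][2]; d=c-e; print("cam in tool x,y,up",d[0]*np.cos(y)+d[1]*np.sin(y),d[0]*np.sin(y)-d[1]*np.cos(y),d[2])
mk=PIV+150*(np.cos(np.radians(10.6))*XN+np.sin(np.radians(10.6))*YN); print("mark",mk)
go([(mk[0]-15,mk[1],e[2],3.3)])
E
```

```text
t: 15.98
eef_pos: [542.4, -272.2, 71.7]
tcp_rot: [-3.141, 0.001, -0.461]
ft_force: [-0.7, 4.1, 1.2]
opening: 0.147
t: 16.65
eef_pos: [541.7, -272.2, 100.7]
tcp_rot: [-3.141, 0.004, -0.46]
ft_force: [-0.2, -0.7, -0.8]
opening: 0.583
t: 16.98
eef_pos: [543.2, -273.0, 164.0]
tcp_rot: [3.141, -0.004, -0.46]
ft_force: [-0.1, 0.0, -0.4]
opening: 0.601
[-5.74346431e-01  5.18627969e-01  1.66126032e+00 -1.02922932e-04
  9.57846208e-01  1.45624216e+00] [0.04131874 0.03607846 0.01362422]
cam in tool x,y,up 72.38464389977847 -0.7472393851055443 169.95888708046763
mark [616.44294919 -81.06714998  12.        ]
(np.float64(601.4429491862724), np.float64(-81.06714998267731), np.float64(163.98011437323706), 3.3) dp [ -33.  -197.9   -0. ] twist -29.6 rows 4.8
```

```bash
python3 -m jog '{"dp":[[-8,-30,0],[-20,-70,0],[-33,-105,0],[-45,-140,0],[-55,-170,0],[-57,-186,10],[-57,-186,24],[-57,-186,24]],"twist":[-6,-12,-18,-24,-29.6,-29.6,-29.6,-29.6],"claw":[-1,-1,-1,-1,-1,-1,-1,-1]}'
python3 -m jog '{"dp":[[0,0,0],[0,0,0],[0,0,0]],"twist":[0,0,0],"claw":[-1,-1,-1]}'
python3 - <<'E'
from h import *
m=eyes.camera_model("wrist"); b=eyes.read_camera("wrist"); s=readout.state(); print(s["eef_pos"],s["tcp_rot"])
mk=[616.4,-81,20]; u,v=map(int,proj(m,mk)); print(u,v)
x0,y0=max(0,u-50),max(0,v-40); print(x0,y0); np.save("w6.npy",np.array([x0,y0]))
import pickle; pickle.dump(m,open("m6.pkl","wb"))
cv2.imwrite("pics/w6f.png",b[:,:,::-1]); cv2.imwrite("pics/w6.png",crop(b,x0,y0,x0+100,y0+75,8))
E
```

```text
t: 17.65
eef_pos: [572.8, -79.2, 135.0]
tcp_rot: [-3.14, 0.004, 0.059]
ft_force: [-0.6, 0.1, -0.8]
opening: 0.997
t: 17.9
eef_pos: [574.1, -81.4, 138.1]
tcp_rot: [3.141, -0.0, 0.056]
ft_force: [0.7, -0.5, 1.0]
opening: 0.999
[574.181358   -81.36593117 138.21703058] [ 3.14131310e+00 -6.42394264e-04  5.57960564e-02]
276 158
226 118
```

View pics/w6.png

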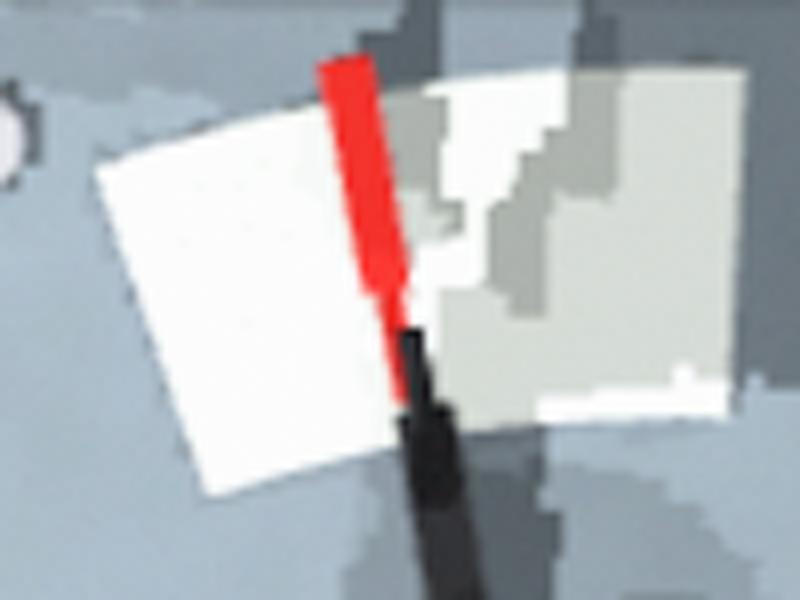

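The wrist view shows the pointer tip at (410,335) and the mark line at about (396,335) in the crop. That leaves about 1.4 mm, or roughly 4° of knob. I'll regrip and finish.

```bash
python3 -c "
from h import *
go([(542.6,-272.5,164,-26.4),(542.6,-272.5,72,-26.4)])"
```

```text
(542.6, -272.5, 164, -26.4) dp [-42.2 189.1 -25.8] twist 29.6 rows 4.7
(542.6, -272.5, 72, -26.4) dp [-0. -0. 92.] twist -0.0 rows 2.2
```

```bash
python3 -m jog '{"dp":[[0,10,-20],[-8,45,-26],[-18,80,-26],[-26,115,-26],[-34,150,-26],[-42.2,189.1,-26],[-42.2,189.1,-26],[-42.2,189.1,-26]],"twist":[0,6,12,18,24,29.6,29.6,29.6],"claw":[-0.2,-0.2,-0.2,-0.2,-0.2,-0.2,-0.2,-0.2]}'
python3 -m jog '{"dp":[[0,0,0],[0,0,0],[0,0,0],[0,0,0]],"twist":[0,0,0,0],"claw":[-0.2,-0.2,-0.2,-0.2]}'
python3 -c "
from h import *
go([(542.6,-272.5,72,-26.4)])"
```

```text
t: 18.62
eef_pos: [541.9, -274.1, 163.9]
tcp_rot: [3.142, -0.0, -0.464]
ft_force: [-1.0, 1.1, -0.4]
opening: 0.604
t: 18.95
eef_pos: [543.0, -270.9, 163.9]
tcp_rot: [3.142, -0.0, -0.458]
ft_force: [0.4, 0.7, 0.4]
opening: 0.6
(542.6, -272.5, 72, -26.4) dp [ 0.4  1.6 91.9] twist 0.2 rows 2.2
```

```bash
python3 -m jog '{"dp":[[0.2,0.8,25],[0.2,0.8,50],[0.2,0.8,75],[0.2,0.8,91],[0.2,0.8,91.9],[0.2,0.8,91.9],[0.2,0.8,91.9]],"twist":[0,0,0,0,0,0,0],"claw":[-0.2,-0.2,-0.2,-0.2,-0.2,-0.2,-0.2]}'
python3 -c "
from h import *
go([(542.6,-272.5,72,-26.4)])"
```

```text
t: 19.53
eef_pos: [543.1, -272.6, 72.9]
tcp_rot: [3.141, -0.001, -0.459]
ft_force: [-0.1, 0.4, 1.0]
opening: 0.602
(542.6, -272.5, 72, -26.4) dp [-0.5  0.1  0.9] twist 0.1 rows 0.0
```

```bash
python3 -m jog '{"dp":[[0,0,0],[0,0,0],[0,0,0],[0,0,0],[0,0,0],[0,0,0],[0,0,0],[0,0,0]],"twist":[0,0,0,0,0,0,0,0],"claw":[0.2,0.4,0.5,0.6,0.7,0.8,1,1]}'
python3 -m jog '{"dp":[[0,0,0],[0,0,0],[0,0,0],[0,0,0],[0,0,0],[0,0,0]],"twist":[1,2,3,4,4,4],"claw":[1,1,1,1,1,1]}'
python3 -m jog '{"dp":[[0,0,0],[0,0,0],[0,0,0],[0,0,0],[0,0,0],[0,0,0],[0,0,-10],[0,0,-30]],"twist":[0,0,0,0,0,0,0,0],"claw":[0.6,0.4,0.1,-0.2,-0.2,-0.2,-0.2,-0.2]}'
python3 -m jog '{"dp":[[0,0,-30],[0,0,-62],[0,0,-62],[0,0,-62]],"twist":[0,0,0,0],"claw":[-0.2,-0.2,-0.2,-0.2]}'
python3 -c "
from h import *
go([(574.2,-81.4,164,3.2)])"
```

```text
t: 20.2
eef_pos: [542.7, -272.4, 71.9]
tcp_rot: [-3.141, -0.0, -0.46]
ft_force: [1.1, 2.4, 1.5]
opening: 0.143
t: 20.7
eef_pos: [542.7, -272.4, 71.9]
tcp_rot: [-3.141, -0.0, -0.531]
ft_force: [3.1, 4.9, 1.9]
opening: 0.142
t: 21.37
eef_pos: [541.6, -272.2, 100.8]
tcp_rot: [-3.142, 0.004, -0.53]
ft_force: [0.1, 1.0, -0.3]
opening: 0.587
t: 21.7
eef_pos: [543.1, -273.0, 166.1]
tcp_rot: [3.141, -0.004, -0.53]
ft_force: [0.2, 0.7, -1.3]
opening: 0.601
(574.2, -81.4, 164, 3.2) dp [ -70.  -181.1    2.1] twist -33.5 rows 4.7
```

```bash
python3 -m jog '{"dp":[[-10,-30,0],[-22,-65,0],[-36,-100,0],[-50,-135,0],[-64,-165,0],[-70,-181,14],[-70,-181,28],[-70,-181,28]],"twist":[-6,-12,-18,-24,-30,-33.5,-33.5,-33.5],"claw":[-1,-1,-1,-1,-1,-1,-1,-1]}' >/dev/null
python3 -m jog '{"dp":[[0,0,0],[0,0,0],[0,0,0]],"twist":[0,0,0],"claw":[-1,-1,-1]}'
python3 - <<'E'
from h import *
m=eyes.camera_model("wrist"); b=eyes.read_camera("wrist"); s=readout.state(); print(s["eef_pos"],s["tcp_rot"])
u,v=map(int,proj(m,[616.4,-81,20])); print(u,v)
x0,y0=u-50,v-40
c=np.zeros((600,800,3),np.uint8); c[:,:480]=crop(b,x0+20,y0,x0+80,y0+75,8)
a=eyes.read_camera("scene"); c[:480,480:]=crop(a,195,170,275,290,4); cv2.imwrite("pics/w7.png",c)
E
```

```text
t: 22.62
eef_pos: [573.7, -81.9, 136.3]
tcp_rot: [3.141, -0.001, 0.054]
ft_force: [1.0, -0.3, 0.0]
opening: 0.999
[573.67831026 -81.84058694 136.36179003] [ 3.14128255e+00 -7.09109929e-04  5.38048133e-02]
275 157
```

View pics/w7.png

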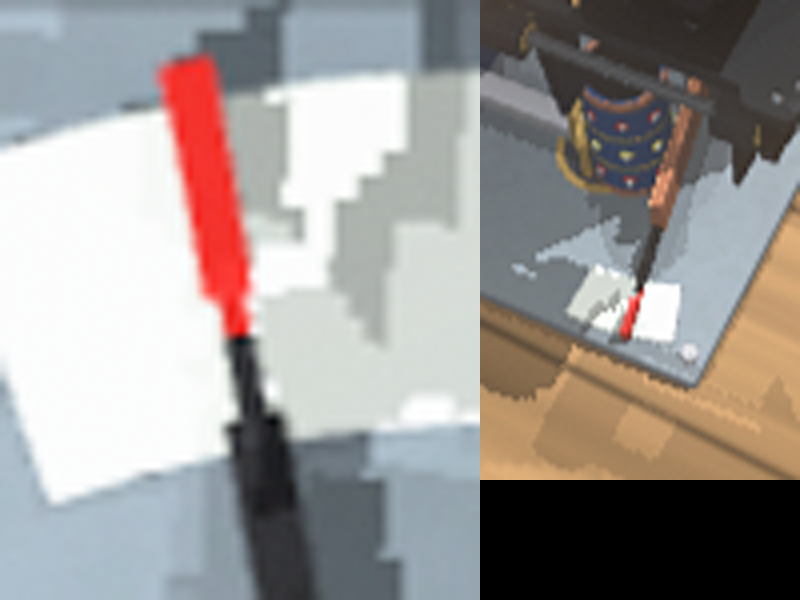

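The pointer tip at (238,342) now runs straight on from the red line at (236,325), and the thin line beneath it is fully covered. The cup stands upright and the gripper is clear, so I'll hand in.

```bash
python3 -c "
from cell import job_done; print(job_done())"
```

```text
the job is handed in; nothing more can be done
None
```

The job is handed in, at about 23 s of the 67 s allowed. The cup stands upright on the brass ring, and the knob is wound so that the pointer lines up with the red mark.

- **Placing the cup:** I set it down with about 5 N of contact and let go before touching the knob.
- **Winding the knob:** I turned it about 166° clockwise. I then let go, looked from above and found about 1.4 mm left, so I regripped and turned a final 4°.
- **Last checks:** The overhead wrist picture shows the pointer tip in line with the mark to about 0.3 mm and not visibly beyond it. The cup is upright between the jaw and the arm. The gripper is open, with its tips about 24 mm above the cup's top, and the force reading is about zero.

**What went wrong or disagreed:**
- My first close on the knob was too low and gripped the disc under the bar (47 mm opening). I raised the gripper 9 mm and then had the bar at 14 mm.
- The grip was about 2 mm off the knob's axis, which gave up to 13 N of force on the gripper until I corrected it.
- The wrist and top cameras disagreed by about 3 mm on the cup and knob positions, so I used values in between.
- I did not check the enamel for cracks close up. I did not move or touch the pot, bowl or brush, but took no last picture of them.

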